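# Pack the stereo microscope's parts into their clear-lidded case

## Task

Pack away the stereo microscope's parts: swing the case's clear lid open until it stays back by itself and leave it open, then stand each part upright on the floor of the foam well of its own size, set down and not dropped: the squat black objective lens in the largest well, the eyepiece with the flared rubber eyecup in the middle one, the silver camera adapter in the smallest. The slim eyepiece and the little magnifier belong to other instruments: leave them standing where they are.

Things in the scene. Friction and masses are not known exactly. Their poses are not given: they have to be found in the camera images.
- lid (a joint): Hinge of the case's clear lid, rad: 0 shut, 1.9 at its stop, leaning back. Below about 1.15 the lid falls shut; beyond, it falls open and rests on the stop. Not latched, 260 g. A clear box 160 mm from front to hinge, 320 wide, 50 high; shut, its top is 72 mm above the bench and the wells are seen through it.
- lid_tab (a point): Grip point on the lid's black thumb tab, level at the middle of the lid's lower front edge: 30 mm long, 26 wide (y), 8 thick; the point is mid-thickness, 18 mm out from the lid, 12 from the tip; 26 mm above the bench when shut. Axes turn with the lid; shut: x level towards the hinge, z up. The hinge line (along y) lies 178 mm in +x, 4 mm in -z. Opening lifts the tab up and over the hinge.
- well_large: Fixed grey foam block in the case, 98 x 100 x 16 mm, with a round dark-floored well 70 mm across, 12 mm deep: the largest of three, side by side 102 mm apart in any order. Origin under the block, on the well's axis; well floor 4 mm, block top 16 mm, rim of the fixed case 18 mm above it. z up, x towards the lid's hinge (104 mm away), y along the row.
- well_middle: Fixed grey foam block in the case, 98 x 100 x 16 mm, with a round dark-floored well 50 mm across, 12 mm deep: the middle-sized of three, side by side 102 mm apart in any order. Origin under the block, on the well's axis; well floor 4 mm, block top 16 mm, rim of the fixed case 18 mm above it. z up, x towards the lid's hinge (104 mm away), y along the row.
- well_small: Fixed grey foam block in the case, 98 x 100 x 16 mm, with a round dark-floored well 39 mm across, 12 mm deep: the smallest of three, side by side 102 mm apart in any order. Origin under the block, on the well's axis; well floor 4 mm, block top 16 mm, rim of the fixed case 18 mm above it. z up, x towards the lid's hinge (104 mm away), y along the row.
- lens: Objective lens of the stereo microscope: squat black cylinder 54 mm across, 46 mm tall, ribbed grip near the top and a broad glass on top. About 200 g. Loose, upright on the bench; origin in the middle of its underside, z up.
- eyepiece: Eyepiece of the stereo microscope: silver barrel 34 mm across up to 24 mm, black collar 40 mm across from 24 to 42 mm, then a black rubber eyecup that flares from 36 to 46 mm across; 58 mm tall. About 110 g. Loose, upright on its barrel; origin in the middle of its underside, z up.
- adapter: Camera adapter: bright metal; slim foot 23 mm across up to 20 mm, body 36 mm across from 20 to 50 mm with a black ring near its lower end, short thread 25 mm across on top; 55 mm tall. About 120 g. Loose, upright on its foot; origin in the middle of its underside, z up.
- slim_eyepiece: Look-alike to leave alone: slim dark eyepiece of another microscope, barrel 23 mm across, black head 28 mm across from 26 mm up, no eyecup, 48 mm tall. Loose, upright; origin in the middle of its underside.
- loupe: Look-alike to leave alone: little stand magnifier, clear foot 48 mm across narrowing to 40 mm, black top from 22 mm up, 40 mm tall. Loose, upright; origin in the middle of its underside.
Not all that is in view belongs to the job. Leave any red look-alike of the eyepiece alone.

How it is judged:
By the outcome, as a careful person would: the job done as asked, in the order asked, and still so for the second after the job is handed in, with the robot touching nothing.
It also fails if it takes over 106 s, if anything falls off the work surface, if the arm or the gripper's body presses on something with over 40 N, if the wrist force passes 120 N, or if a joint passes its speed limit or range.

## Robot

A 6-joint arm with a two-finger parallel gripper is mounted at the origin on the work surface. World frame = base frame: x ahead of the robot, y to its left, z up, the work surface at z = 0. Lengths are in m, angles in rad, forces in N, time in s.
With the tool pointing down it reaches from about 0.35 to 0.975 m from the base axis. Payload 4.9 kg.
Tool frame: the origin (TCP) lies at the very end of the fingers, on their centre line; the grasp point (between the pads) lies 19 mm behind it; z points along the fingers, y is the line along which they close (so a half turn about z gives the same grasp; the last joint's range is limited). The gripper opens to 85 mm and grips with 20 to 120 N. Pads are 22 mm wide; open, the fingers measure 114 mm over their backs; the gripper's body (76 mm by 85 mm) begins 54 mm behind the grasp point. The pads swing forward as they close: fully open they stand 13 mm farther back than shut.
Start: joints at [-1.245, 0.053, 1.613, -0, 1.476, -0.119], TCP at [0.269, -0.564, 0.231] pointing down, gripper open.
Joint ranges: [-3.01, 3.01], [-1.01, 2.22], [0.06, 2.58], [-1.02, 4.17], [0.09, 2.62], [-3.14, 3.14]. Speed limits (rad/s): [2.57, 2.57, 3.14, 3.14, 3.14, 3.14].

## Interface

Orientations are given as a rotation vector (axis times angle).
In Python, from station import get_obs, get_image, finish_job gives the robot as it stands. The module is installed in compiled form; this text tells all that it offers.
- The arm moves only by the tool carry_out, never from a script. Its argument "rows" is a list of rows, each a list of 7 numbers: the turn, a rotation vector about the tool's x, y, z as a fraction of full scale, then the shift along the tool's x, y, z as a fraction of full scale, then the closure, from -1 (fully open) to 1 (shut). A call has 1 to 5 rows; each row is the pose to reach, as a shift and turn from the pose commanded when the call began, along the tool's axes at that moment, turning the shorter way round; what a row does not reach only later rows make up. Full scale, the value 1, is 300 mm for a shift and pi rad for a turn. A row lasts 1/10 s, in which the tool goes at most 50 mm and 8.59 degrees, less where a joint would pass 70% of its speed; a pose out of reach is approached as far as the arm can. A call with a number of a shift or a turn outside -1 to 1 is refused whole. A call with a gripper value outside its range is refused whole. The fingers move at their own pace and stop on an object; "force" is the grip in N (left out, the last holds). Time passes only in rows, so rows that repeat a pose let the fingers close. It gives the time, the measured TCP pose, the force, the opening and the grip force at its end, in the units of the state.
- get_obs(): the state, without advancing time (a new reading comes with each control period).
- get_image(name): name is "scene" or "top" or "wrist"; returns a dict with "img" (420x560x3 uint8, blue, green, red), "mtx" (3x3 intrinsics, pixels), "R" (3x3) and "t" (3): a world point X has camera coordinates R X + t. Camera axes: x right, y down, z forward; pixel columns grow to the right and rows downward; lengths in m; the calibration is good to about 2 mm. The wrist camera is an equidistant fisheye: a pixel r from the principal point sees the ray r / f radians off the axis. A picture is of the moment at which its call begins. There is no depth.
- finish_job(): hands the job in; it is judged then, once.
The state is a dict: "t": time; "q": joint angles; "dq": joint speeds; "effort": joint torques, N m; "tool_pos": TCP position; "tool_rot": TCP orientation; "contact_force": force on the tool from outside, world axes, zero at the start; "wrist_torque": the same for the moment, N m; "opening": finger opening in m; "grip_force": force on a finger pad.
Only numpy, scipy, OpenCV 4.12 (cv2) and the standard library are available. Lean on these libraries where they do the work, as an engineer would, in place of code of your own. Each camera call takes 0.05 s, during which the arm holds its last target. There are 200 camera calls.

## Working session

There is one attempt and no reset: what is moved stays moved. The work goes in short steps, Python scripts to look and compute and a tool call to move; the robot and the scene stay as the last step left them, time stands still between calls to the robot, and variables do not carry over. Pictures are saved under pics/ and viewed, at most 14 in all, crops included, and the job is handed in when it is done.

Besides the shell and the picture viewer there is one more tool, called after "Emit:" as a command line: name --pt "numbers of a row" for each row, then --argument value for the rest. carry_out: Moves the arm, as the interface text tells. Shift numbers are shares of 300 mm and turn numbers shares of pi rad, none past 1 either way. Its arguments: {"type":"object","properties":{"rows":{"type":"array"},"force":{"type":"number"}},"required":["rows"]}

```bash
mkdir -p pics
cat > h.py <<'E'
import numpy as np, cv2
from scipy.spatial.transform import Rotation as R
from station import get_obs,get_image
def ray(im,u,v,fish=False):
    K=im["mtx"]; x=(u-K[0,2])/K[0,0]; y=(v-K[1,2])/K[1,1]
    if fish:
        r=np.hypot(x,y); s=np.sinc(r/np.pi) 
        d=np.array([x*s,y*s,np.cos(r)])
    else: d=np.array([x,y,1.])
    Rm=np.array(im["R"]); return -Rm.T@np.array(im["t"]), Rm.T@d
def at(im,u,v,z,fish=False):
    c,d=ray(im,u,v,fish); return c+d*(z-c[2])/d[2]
def snap(n,f):
    im=get_image(n); cv2.imwrite(f"pics/{f}.png",im["img"]); np.save(f"pics/{f}.npy",im,allow_pickle=True); return im
def load(f): return np.load(f"pics/{f}.npy",allow_pickle=True).item()
E
python3 - <<'E'
from h import *
a=snap("top","top0"); b=snap("scene","scene0")
for im in(a,b): print(im["mtx"],-np.array(im["R"]).T@im["t"],im["R"])
o=get_obs();print(o["t"],o["tool_pos"],o["tool_rot"],R.from_rotvec(o["tool_rot"]).as_matrix().round(3))
E
```

```text
[[396.18388297   0.         281.12422716]
 [  0.         396.18388297 216.67467033]
 [  0.           0.           1.        ]] [ 0.35657982 -0.01832012  1.00034602] [[-0.00318241 -0.99998669 -0.00406172]
 [-0.98702135  0.00379324 -0.16054429]
 [ 0.16055756  0.00349808 -0.98702028]]
[[439.39444577   0.         278.49332118]
 [  0.         439.39444577 208.63736956]
 [  0.           0.           1.        ]] [ 0.98891703 -0.68700618  0.73744406] [[ 0.80786004  0.58901622  0.02054389]
 [ 0.40028379 -0.52275411 -0.75266263]
 [-0.43259109  0.61626945 -0.6580858 ]]
0.1 [ 0.26874096 -0.56364238  0.23017544] [-3.06242395e+00 -6.92523530e-01  3.42947962e-04] [[ 0.903  0.43  -0.001]
 [ 0.43  -0.903  0.002]
 [ 0.    -0.002 -1.   ]]
```

View pics/top0.png

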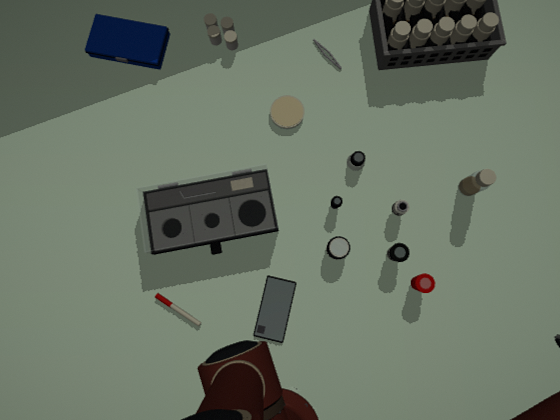

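View pics/scene0.png

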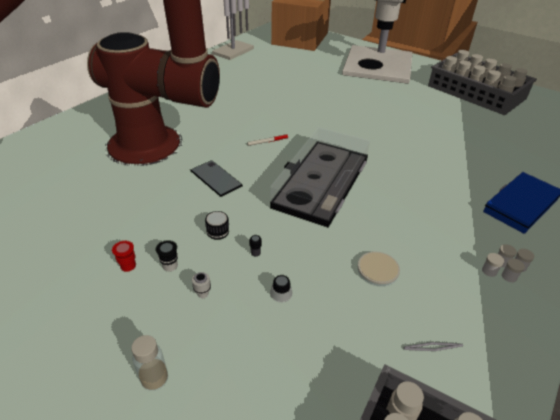

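The top view shows the case with its tab at (216,248) and the wells at (172,228) middle, (212,220) small and (252,212) large. The lens is at (339,247), eyepiece (399,253), adapter (400,208), slim eyepiece (336,202), loupe (358,159) and red decoy (424,284). I'll enlarge these two areas.

Run:
```python
from h import *
i=load("top0")["img"]
a=cv2.resize(i[160:265,135:285],None,fx=5,fy=5,interpolation=cv2.INTER_CUBIC)
b=cv2.resize(i[145:300,310:450],None,fx=3.8,fy=3.8,interpolation=cv2.INTER_CUBIC)
cv2.imwrite("pics/c1.png",cv2.convertScaleAbs(a,alpha=1.5));cv2.imwrite("pics/c2.png",cv2.convertScaleAbs(b,alpha=1.5))
```

```text
(no output)
```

View pics/c1.png

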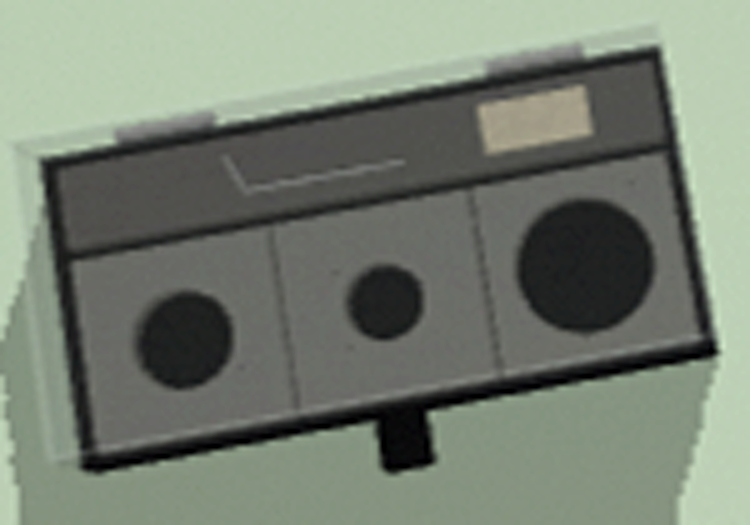

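View pics/c2.png

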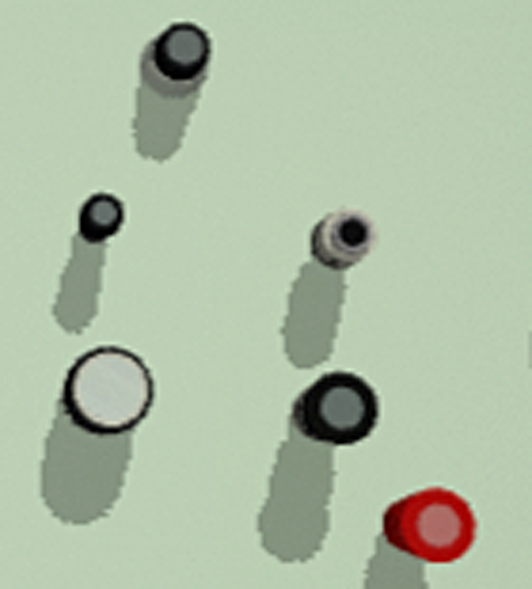

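Run:
```python
from h import *
im=load("top0")
P={}
for n,u,v,z in [("wm",185,340,.014),("ws",386,302,.014),("wl",586,265,.014),("tabtip",409,469,.026),("tabpt",405,445,.026),("fl",90,466,.022),("fr",714,350,.022),("bl",48,160,.022),("br",657,50,.022)]:
    P[n]=at(im,135+(u+.5)/5-.5,160+(v+.5)/5-.5,z)
for n,u,v,z in [("lens",109,389,.046),("eye",341,408,.058),("adp",352,232,.055),("slim",103,216,.048),("loupe",182,52,.04),("red",437,525,.058)]:
    P[n]=at(im,310+(u+.5)/3.8-.5,145+(v+.5)/3.8-.5,z)
for n in P: print(n,P[n][:2].round(4), np.hypot(*P[n][:2]).round(3))
d=P["wm"]-P["wl"];print(np.linalg.norm(d),np.degrees(np.arctan2(-d[0],d[1])))
d=P["fl"]-P["fr"];print(np.linalg.norm(d),np.degrees(np.arctan2(-d[0],d[1])))
```

```text
wm [0.4903 0.2606] 0.555
ws [0.5092 0.16  ] 0.534
wl [0.5277 0.0593] 0.531
tabtip [0.4243 0.1444] 0.448
tabpt [0.4361 0.1466] 0.46
fl [0.4266 0.3027] 0.523
fr [ 0.4832 -0.0055] 0.483
bl [0.5814 0.3316] 0.669
br [0.6376 0.0234] 0.638
lens [ 0.4373 -0.1525] 0.463
eye [ 0.4239 -0.2952] 0.517
adp [ 0.5362 -0.3089] 0.619
slim [ 0.5487 -0.1513] 0.569
loupe [ 0.6607 -0.2075] 0.693
red [ 0.3517 -0.3507] 0.497
0.20480648111326397 10.546524934474078
0.31333760654067694 10.40217539598198
```

```bash
cat >> h.py <<'E'
def pose(x,y,z,yaw,tilt=0):
    return np.array([x,y,z]),R.from_euler("ZY",[yaw,tilt],degrees=True)*R.from_euler("x",np.pi)
def cur():
    o=get_obs(); return np.array(o["tool_pos"]),R.from_rotvec(o["tool_rot"])
def plan(targets,start=None):
    p0,r0=start or cur()
    for t in targets:
        p,r=pose(*t); d=r0.inv()*r; s=r0.inv().apply(p-p0)
        n=max(np.linalg.norm(p-p0)/.05,np.degrees(d.magnitude())/8.59)
        print([round(float(v),3) for v in [*(d.as_rotvec()/np.pi),*(s/.3)]],"rows>=%.1f"%n)
        p0,r0=p,r
E
python3 - <<'E'
from h import *
plan([(.31,-.33,.23,20),(.37,-.09,.23,14),(.436,.1465,.17,10.5)])
E
```

```text
[-0.001, -0.0, 0.03, 0.459, -0.644, 0.002] rows>=4.7
[-0.0, -0.0, 0.033, 0.462, -0.683, -0.0] rows>=4.9
[0.0, -0.0, 0.019, 0.404, -0.712, 0.2] rows>=5.1
```

Emit:
carry_out --pt "0 0 0.03 0.459 -0.644 0.002 -0.1" --pt "0 0 0.03 0.459 -0.644 0.002 -0.1" --pt "0 0 0.03 0.459 -0.644 0.002 -0.1" --pt "0 0 0.03 0.459 -0.644 0.002 -0.1" --pt "0 0 0.03 0.459 -0.644 0.002 -0.1" --force 25

```text
t: 0.6
tool_pos: [0.31, -0.3278, 0.2299]
tool_rot: [-3.092, -0.548, 0.0]
contact_force: [-0.1, -0.2, 0.9]
opening: 0.0469
grip_force: 0.0
```

Emit:
carry_out --pt "0 0 0.033 0.462 -0.683 0 -0.1" --pt "0 0 0.033 0.462 -0.683 0 -0.1" --pt "0 0 0.033 0.462 -0.683 0 -0.1" --pt "0 0 0.033 0.462 -0.683 0 -0.1" --pt "0 0 0.033 0.462 -0.683 0 -0.1"

```text
t: 1.1
tool_pos: [0.3697, -0.0884, 0.2304]
tool_rot: [3.118, 0.386, 0.001]
contact_force: [1.9, 0.7, 0.8]
opening: 0.047
grip_force: 0.0
```

Emit:
carry_out --pt "0 0 0.019 0.404 -0.712 0.2 -0.1" --pt "0 0 0.019 0.404 -0.712 0.2 -0.1" --pt "0 0 0.019 0.404 -0.712 0.2 -0.1" --pt "0 0 0.019 0.404 -0.712 0.2 -0.1" --pt "0 0 0.019 0.404 -0.712 0.2 -0.1"

```text
t: 1.6
tool_pos: [0.4343, 0.1459, 0.1707]
tool_rot: [3.128, 0.295, 0.001]
contact_force: [0.8, -1.4, 1.3]
opening: 0.0471
grip_force: 0.0
```

Run:
```python
from h import *
im=snap("wrist","w1"); o=get_obs(); print(o["t"],o["tool_pos"],o["opening"]); print(im["mtx"],-im["R"].T@im["t"])
plan([(.436,.1465,.17,10.5)])
```

```text
1.65 [0.43368324 0.15131732 0.16805753] 0.04663022641572124
[[325.1922621    0.         277.24882376]
 [  0.         325.1922621  205.70469876]
 [  0.           0.           1.        ]] [0.49991264 0.15898912 0.3141071 ]
[-0.002, 0.001, 0.003, 0.004, 0.017, -0.007] rows>=0.1
```

View pics/w1.png

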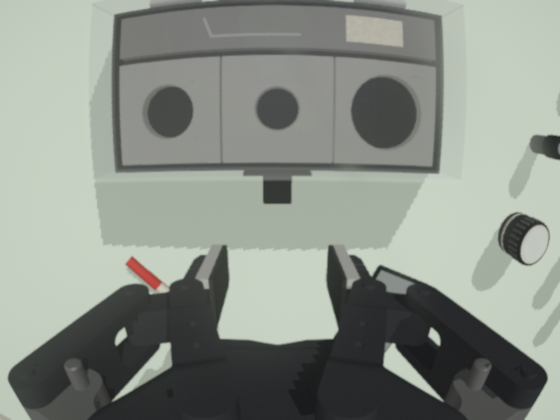

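The wrist view shows the tab centred at column 277, with its tip at row 203. The wells are at (170,111), (277,108) and (384,112).

Run:
```python
from h import *
im=load("w1")
tip=at(im,277.5,203.5,.026,True); print("tip",tip, "tabpt",tip[:2]+.012*np.array([.983,.183]))
for u,v in[(170,111),(277,108.5),(384,112)]: print(at(im,u,v,.014,True))
print(get_obs()["tool_pos"])
s=pose(.436,.1465,.17,10.5)
# lower, then arc
H=np.array([.611,.179]);e=np.array([.983,.183])
L=[(.4365,.147,.06,10.5),(.4365,.147,.016,10.5)]
plan(L,s)
def arc(th,tilt):
    r=.178;phi=np.radians(th)
    off=np.array([-r*np.cos(phi)+.004*np.sin(phi), r*np.sin(phi)+.004*np.cos(phi)])
    # TCP 10 mm beyond tab point along tool z
    t=np.radians(tilt); tz=np.array([-np.sin(t),-np.cos(t)])
    o=off+.010*tz
    return (*(H+e*o[0]),.022+o[1],10.5,tilt)
A=[arc(th,th*.5) for th in range(0,86,5)]
for a in A: print(np.round(a,3))
plan(A)
```

```text
tip [0.42532212 0.14449992 0.026     ] tabpt [0.43711812 0.14669592]
[0.49207163 0.26039686 0.014     ]
[0.50999295 0.16105609 0.014     ]
[0.52879985 0.06189491 0.014     ]
[0.43368324 0.15131732 0.16805753]
[0.0, 0.0, 0.0, 0.002, -0.001, 0.367] rows>=2.2
[0.0, 0.0, 0.0, -0.0, -0.0, 0.147] rows>=0.9
[ 0.436  0.146  0.016 10.5    0.   ]
[ 0.437  0.147  0.032 10.5    2.5  ]
[ 0.439  0.147  0.047 10.5    5.   ]
[ 0.442  0.147  0.062 10.5    7.5  ]
[ 0.446  0.148  0.077 10.5   10.   ]
[ 0.452  0.149  0.091 10.5   12.5  ]
[ 0.459  0.151  0.105 10.5   15.   ]
[ 0.467  0.152  0.118 10.5   17.5  ]
[ 0.476  0.154  0.13  10.5   20.   ]
[ 0.486  0.156  0.141 10.5   22.5  ]
[ 0.497  0.158  0.152 10.5   25.   ]
[ 0.509  0.16   0.161 10.5   27.5  ]
[ 0.522  0.162  0.169 10.5   30.   ]
[ 0.535  0.165  0.177 10.5   32.5  ]
[ 0.549  0.167  0.182 10.5   35.   ]
[ 0.564  0.17   0.187 10.5   37.5  ]
[ 0.578  0.173  0.19  10.5   40.   ]
[ 0.593  0.176  0.192 10.5   42.5  ]
[-0.002, 0.001, 0.003, 0.006, 0.02, 0.507] rows>=3.0
[0.0, -0.014, 0.0, 0.002, -0.0, -0.052] rows>=0.3
[0.0, -0.014, -0.0, 0.004, -0.0, -0.051] rows>=0.3
[0.0, -0.014, -0.0, 0.006, -0.0, -0.051] rows>=0.3
[0.0, -0.014, 0.0, 0.009, -0.0, -0.051] rows>=0.3
[0.0, -0.014, -0.0, 0.011, -0.0, -0.05] rows>=0.3
[0.0, -0.014, -0.0, 0.013, -0.0, -0.05] rows>=0.3
[0.0, -0.014, 0.0, 0.015, -0.0, -0.049] rows>=0.3
[0.0, -0.014, -0.0, 0.017, -0.0, -0.048] rows>=0.3
[-0.0, -0.014, -0.0, 0.019, -0.0, -0.047] rows>=0.3
[0.0, -0.014, 0.0, 0.021, -0.0, -0.046] rows>=0.3
[0.0, -0.014, -0.0, 0.023, -0.0, -0.045] rows>=0.3
[-0.0, -0.014, -0.0, 0.025, -0.0, -0.044] rows>=0.3
[0.0, -0.014, -0.0, 0.027, -0.0, -0.043] rows>=0.3
[0.0, -0.014, 0.0, 0.029, -0.0, -0.042] rows>=0.3
[-0.0, -0.014, -0.0, 0.031, -0.0, -0.04] rows>=0.3
[0.0, -0.014, 0.0, 0.033, -0.0, -0.039] rows>=0.3
[0.0, -0.014, -0.0, 0.034, -0.0, -0.037] rows>=0.3
```

Emit:
carry_out --pt "0 0 0 0.003 -0.001 0.3 -0.1" --pt "0 0 0 0.003 -0.001 0.45 -0.1" --pt "0 0 0 0.003 -0.001 0.513 -0.1" --pt "0 0 0 0.003 -0.001 0.513 -0.1"

```text
t: 2.05
tool_pos: [0.4284, 0.143, 0.0103]
tool_rot: [3.127, 0.294, -0.025]
contact_force: [-1.2, -0.6, -0.5]
opening: 0.0471
grip_force: 0.0
```

Emit:
carry_out --pt "0 0 0 0 0 0 1" --pt "0 0 0 0 0 0 1" --pt "0 0 0 0 0 0 1" --pt "0 0 0 0 0 0 1" --pt "0 0 0 0 0 0 1" --force 25

```text
t: 2.55
tool_pos: [0.4348, 0.1462, 0.0199]
tool_rot: [-3.123, -0.291, 0.001]
contact_force: [-7.4, 7.9, -2.0]
opening: 0.0254
grip_force: 28.7
```

Run:
```python
from h import *
o=get_obs();print(o["t"],o["tool_pos"],o["opening"],o["grip_force"],o["contact_force"])
H=np.array([.611,.179]);e=np.array([.983,.183])
def arc(th,tilt):
    r=.178;phi=np.radians(th)
    off=np.array([-r*np.cos(phi)+.004*np.sin(phi), r*np.sin(phi)+.004*np.cos(phi)])
    t=np.radians(tilt); o=off+.010*np.array([-np.sin(t),-np.cos(t)])
    return (*(H+e*o[0]),.022+o[1],10.5,tilt)
for s in(0,25,50,75):
    print(s)
    for k in range(5,26,5): plan([arc(s+k,.5*(s+k))],pose(*arc(s,.5*s)))
```

```text
2.55 [0.43481243 0.14621849 0.01989794] 0.02544822094869676 28.666478991508484 [-7.44393831  7.89169848 -2.01573101]
0
[0.0, -0.014, 0.0, 0.002, -0.0, -0.052] rows>=0.3
[0.0, -0.028, -0.0, 0.008, -0.0, -0.103] rows>=0.6
[0.0, -0.042, -0.0, 0.019, -0.0, -0.153] rows>=0.9
[0.0, -0.056, 0.0, 0.035, -0.0, -0.203] rows>=1.2
[0.0, -0.069, -0.0, 0.054, -0.0, -0.25] rows>=1.5
25
[0.0, -0.014, -0.0, 0.013, -0.0, -0.05] rows>=0.3
[-0.0, -0.028, -0.0, 0.03, -0.0, -0.098] rows>=0.6
[0.0, -0.042, -0.0, 0.052, -0.0, -0.145] rows>=0.9
[0.0, -0.056, -0.0, 0.077, -0.0, -0.189] rows>=1.2
[-0.0, -0.069, -0.0, 0.107, -0.0, -0.231] rows>=1.5
50
[0.0, -0.014, -0.0, 0.023, -0.0, -0.045] rows>=0.3
[0.0, -0.028, 0.0, 0.051, -0.0, -0.089] rows>=0.6
[0.0, -0.042, -0.0, 0.082, -0.0, -0.129] rows>=0.9
[0.0, -0.056, 0.0, 0.116, -0.0, -0.167] rows>=1.2
[0.0, -0.069, 0.0, 0.154, -0.0, -0.201] rows>=1.5
75
[0.0, -0.014, 0.0, 0.033, -0.0, -0.039] rows>=0.3
[0.0, -0.028, -0.0, 0.069, -0.0, -0.075] rows>=0.6
[-0.0, -0.042, -0.0, 0.108, -0.0, -0.107] rows>=0.9
[-0.0, -0.056, -0.0, 0.149, -0.0, -0.136] rows>=1.2
[0.0, -0.069, -0.0, 0.193, -0.0, -0.161] rows>=1.5
```

Emit:
carry_out --pt "0 -0.014 0 0.002 0 -0.052 1" --pt "0 -0.028 0 0.008 0 -0.103 1" --pt "0 -0.042 0 0.019 0 -0.153 1" --pt "0 -0.056 0 0.035 0 -0.203 1" --pt "0 -0.069 0 0.054 0 -0.25 1"

```text
t: 3.05
tool_pos: [0.454, 0.1498, 0.0971]
tool_rot: [3.097, 0.29, -0.326]
contact_force: [3.5, 9.5, -5.2]
opening: 0.0253
grip_force: 28.5
```

Emit:
carry_out --pt "0 -0.014 0 0.013 0 -0.05 1" --pt "0 -0.028 0 0.03 0 -0.098 1" --pt "0 -0.042 0 0.052 0 -0.145 1" --pt "0 -0.056 0 0.077 0 -0.189 1" --pt "0 -0.069 0 0.107 0 -0.231 1"

```text
t: 3.55
tool_pos: [0.4992, 0.1583, 0.1568]
tool_rot: [3.024, 0.285, -0.654]
contact_force: [2.8, 8.2, -8.1]
opening: 0.0252
grip_force: 27.5
```

Run:
```python
from h import *
o=get_obs();print(o["t"],o["tool_pos"],o["opening"],o["grip_force"],o["contact_force"],o["q"])
```

```text
3.55 [0.49918358 0.15827467 0.15682097] 0.02520455965101936 27.49013900756836 [ 2.81582731  8.18414115 -8.08965282] [ 0.16689052  0.16105641  1.66660523 -0.00380077  1.73960664  1.54990109]
```

Emit:
carry_out --pt "0 -0.014 0 0.023 0 -0.045 1" --pt "0 -0.028 0 0.051 0 -0.089 1" --pt "0 -0.042 0 0.082 0 -0.129 1" --pt "0 -0.056 0 0.116 0 -0.167 1" --pt "0 -0.069 0 0.154 0 -0.201 1"

```text
t: 4.05
tool_pos: [0.5643, 0.1704, 0.1917]
tool_rot: [2.915, 0.276, -0.975]
contact_force: [-0.9, 6.4, -6.3]
opening: 0.0251
grip_force: 26.6
```

Emit:
carry_out --pt "0 -0.014 0 0.033 0 -0.039 1" --pt "0 -0.028 0 0.069 0 -0.075 1" --pt "0 -0.028 0 0.069 0 -0.075 1"

```text
t: 4.35
tool_pos: [0.5945, 0.1761, 0.1971]
tool_rot: [2.862, 0.272, -1.1]
contact_force: [-2.1, 7.7, -2.9]
opening: 0.025
grip_force: 26.5
```

Run:
```python
from h import *
o=get_obs();print(o["t"],o["tool_pos"],o["opening"],o["grip_force"],o["contact_force"],o["q"],R.from_rotvec(o["tool_rot"]).as_matrix()[:,2])
snap("scene","s2")
```

```text
4.35 [0.5944973  0.17611123 0.19707655] 0.02501640849958313 26.508302986621857 [-2.14226013  7.6895462  -2.86781262] [ 0.17146761  0.53853352  1.20547351 -0.00891103  2.13121157  1.55075948] [-0.65845469 -0.1216835  -0.74271835]
```

View pics/s2.png

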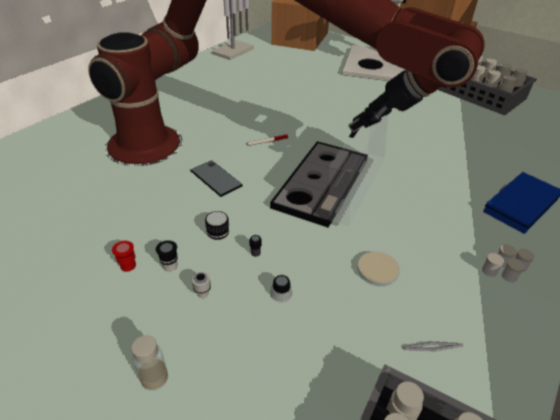

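Lid is at about 85°, past its balance point. I'll release it and back off straight up.

Run:
```python
from h import *
s=(.5935,.176,.192,10.5,42.5)
plan([(.585,.174,.31,10.5,42.5)],pose(*s))
plan([(.55,.07,.30,10.5,10),(.50,-.08,.24,5,0),(.41,-.155,.20,0,0)],pose(.585,.174,.31,10.5,42.5))
```

```text
[0.0, 0.0, 0.0, -0.287, 0.001, -0.27] rows>=2.4
[0.0, 0.181, 0.0, -0.109, 0.32, 0.145] rows>=3.8
[0.003, 0.056, 0.03, -0.216, 0.461, 0.241] rows>=3.4
[0.0, -0.0, 0.028, -0.321, 0.223, 0.133] rows>=2.5
```

Emit:
carry_out --pt "0 0 0 0 0 0 -0.1" --pt "0 0 0 0 0 0 -0.1" --pt "0 0 0 0 0 0 -0.1"

```text
t: 4.7
tool_pos: [0.5931, 0.1736, 0.1963]
tool_rot: [2.858, 0.268, -1.099]
contact_force: [0.0, -0.4, 0.1]
opening: 0.0468
grip_force: 0.0
```

Emit:
carry_out --pt "0 0 0 -0.287 0.001 -0.27 -0.1" --pt "0 0 0 -0.287 0.001 -0.27 -0.1" --pt "0 0 0 -0.287 0.001 -0.27 -0.1"

```text
t: 5.0
tool_pos: [0.5843, 0.1717, 0.3192]
tool_rot: [2.862, 0.268, -1.091]
contact_force: [-0.1, 0.2, 1.6]
opening: 0.0467
grip_force: 0.0
```

Emit:
carry_out --pt "0 0.181 0 -0.109 0.32 0.145 -0.1" --pt "0 0.181 0 -0.109 0.32 0.145 -0.1" --pt "0 0.181 0 -0.109 0.32 0.145 -0.1" --pt "0 0.181 0 -0.109 0.32 0.145 -0.1" --pt "0 0.181 0 -0.109 0.32 0.145 -0.1"

```text
t: 5.5
tool_pos: [0.5471, 0.0666, 0.3041]
tool_rot: [3.102, 0.288, -0.256]
contact_force: [0.3, -0.3, 0.8]
opening: 0.047
grip_force: 0.0
```

Emit:
carry_out --pt "0.003 0.056 0.03 -0.216 0.461 0.241 -1" --pt "0.003 0.056 0.03 -0.216 0.461 0.241 -1" --pt "0.003 0.056 0.03 -0.216 0.461 0.241 -1" --pt "0.003 0.056 0.03 -0.216 0.461 0.241 -1" --pt "0.003 0.056 0.03 -0.216 0.461 0.241 -1"

```text
t: 6.0
tool_pos: [0.4985, -0.0842, 0.2395]
tool_rot: [-3.135, -0.14, -0.002]
contact_force: [-0.9, 0.2, -0.0]
opening: 0.0854
grip_force: 0.0
```

Emit:
carry_out --pt "0 0 0.028 -0.321 0.223 0.133 -1" --pt "0 0 0.028 -0.321 0.223 0.133 -1" --pt "0 0 0.028 -0.321 0.223 0.133 -1" --pt "0 0 0.028 -0.321 0.223 0.133 -1" --pt "0 0 0.028 -0.321 0.223 0.133 -1"

```text
t: 6.5
tool_pos: [0.4112, -0.1576, 0.2015]
tool_rot: [-3.139, -0.008, -0.01]
contact_force: [-0.9, 0.5, -0.0]
opening: 0.0856
grip_force: 0.0
```

Run:
```python
from h import *
snap("wrist","w2"); o=get_obs(); print(o["t"],o["tool_pos"],o["tool_rot"],o["opening"])
```

```text
6.55 [ 0.41156585 -0.15741231  0.20177975] [-3.1392524  -0.00920317 -0.01125436] 0.08541245071591091
```

View pics/w2.png

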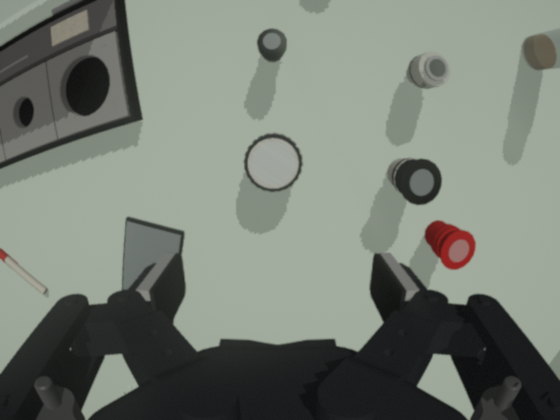

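The wrist view shows the lens top at (273,162), eyepiece top at (418,181) with its glass at (422,182), adapter thread at (436,69), slim eyepiece (272,42) and large well (88,86).

Run:
```python
from h import *
im=load("w2")
for n,u,v,z in[("lens",273,162.5,.046),("eye",419,181,.057),("eyeglass",422,182.5,.057),("adp",435.5,69,.055),("wl",88,86,.014)]: print(n,at(im,u,v,z,True).round(4))
L=(.4375,-.153)
plan([(*L,.10,0),(*L,.02,0)])
```

```text
lens [ 0.4393 -0.1523  0.046 ]
eye [ 0.4262 -0.2925  0.057 ]
eyeglass [ 0.4248 -0.2959  0.057 ]
adp [ 0.5357 -0.3064  0.055 ]
wl [0.5283 0.0581 0.014 ]
[-0.001, -0.002, 0.002, 0.084, -0.013, 0.34] rows>=2.1
[0.0, 0.0, 0.0, 0.0, -0.0, 0.267] rows>=1.6
```

Emit:
carry_out --pt "0 -0.002 0.002 0.088 -0.016 0.1 -1" --pt "0 -0.002 0.002 0.088 -0.016 0.25 -1" --pt "0 -0.002 0.002 0.088 -0.016 0.4 -1" --pt "0 -0.002 0.002 0.088 -0.016 0.53 -1" --pt "0 -0.002 0.002 0.088 -0.016 0.605 -1"

```text
t: 7.05
tool_pos: [0.4374, -0.1505, 0.0165]
tool_rot: [-3.137, -0.001, 0.006]
contact_force: [0.0, -0.0, -0.0]
opening: 0.0853
grip_force: 0.0
```

Emit:
carry_out --pt "0 0 0 0 0 0 1" --pt "0 0 0 0 0 0 1" --pt "0 0 0 0 0 0 1" --pt "0 0 0 0 0 0 1" --pt "0 0 0 0 0 0 1" --force 40

```text
t: 7.55
tool_pos: [0.4395, -0.1532, 0.0214]
tool_rot: [-3.141, 0.003, -0.006]
contact_force: [1.5, 0.8, 3.3]
opening: 0.0526
grip_force: 43.3
```

Run:
```python
from h import *
o=get_obs(); print(o["t"],o["tool_pos"],o["tool_rot"],o["opening"],o["contact_force"])
p=cur()[0]
plan([(p[0],p[1],.14,0),(.50,-.04,.14,6),(.528,.059,.11,10.5)])
```

```text
7.55 [ 0.43952632 -0.15316483  0.02140058] [-3.14073930e+00  2.65201255e-03 -6.09042839e-03] 0.05261143831090545 [1.46807335 0.83507827 3.27555065]
[-0.0, -0.001, -0.001, 0.002, -0.0, -0.395] rows>=2.4
[-0.0, 0.0, -0.033, 0.202, -0.377, -0.0] rows>=2.6
[0.0, 0.0, -0.025, 0.127, -0.318, 0.1] rows>=2.1
```

Emit:
carry_out --pt "0 0 0 0 0 -0.08 1" --pt "0 0 0 0 0 -0.22 1" --pt "0 0 0 0 0 -0.35 1" --pt "0 0 0 0 0 -0.395 1"

```text
t: 7.95
tool_pos: [0.4399, -0.1541, 0.1428]
tool_rot: [3.14, -0.003, 0.011]
contact_force: [1.2, 0.0, -1.4]
opening: 0.0523
grip_force: 43.1
```

Emit:
carry_out --pt "0 0 -0.011 0.067 -0.126 0 1" --pt "0 0 -0.022 0.135 -0.251 0 1" --pt "0 0 -0.033 0.202 -0.377 0 1" --pt "0 0 -0.033 0.202 -0.377 0 1"

```text
t: 8.35
tool_pos: [0.4992, -0.0361, 0.1369]
tool_rot: [-3.133, -0.168, 0.001]
contact_force: [-0.8, -1.0, -2.1]
opening: 0.052
grip_force: 43.3
```

Emit:
carry_out --pt "0 0 -0.012 0.063 -0.159 0.03 1" --pt "0 0 -0.025 0.127 -0.318 0.06 1" --pt "0 0 -0.025 0.127 -0.318 0.1 1" --pt "0 0 -0.025 0.127 -0.318 0.1 1" --pt "0 0 -0.025 0.127 -0.318 0.1 1"

```text
t: 8.85
tool_pos: [0.5257, 0.0581, 0.1071]
tool_rot: [-3.127, -0.282, 0.004]
contact_force: [-0.2, 0.0, -2.7]
opening: 0.0521
grip_force: 43.5
```

Run:
```python
from h import *
snap("wrist","w3");snap("top","t3")
o=get_obs(); print(o["t"],o["tool_pos"],o["tool_rot"],o["opening"],o["contact_force"])
plan([(.528,.0595,.045,10.5),(.528,.0595,.030,10.5)])
a=load("w3")["img"];b=load("t3")["img"][150:270,130:290]
b=cv2.resize(b,(560,420),interpolation=cv2.INTER_CUBIC)
cv2.imwrite("pics/m3.png",cv2.resize(np.vstack([a[:300],b[:300]]),None,fx=1,fy=1))
```

```text
8.95 [0.52663757 0.05769011 0.10846115] [-3.12717099e+00 -2.80004726e-01 -1.98910554e-04] 0.05223420686123112 [ 0.72544914  0.2084618  -1.80225393]
[-0.001, -0.0, -0.001, 0.005, -0.005, 0.212] rows>=1.3
[0.0, 0.0, 0.0, -0.0, -0.0, 0.05] rows>=0.3
```

View pics/m3.png

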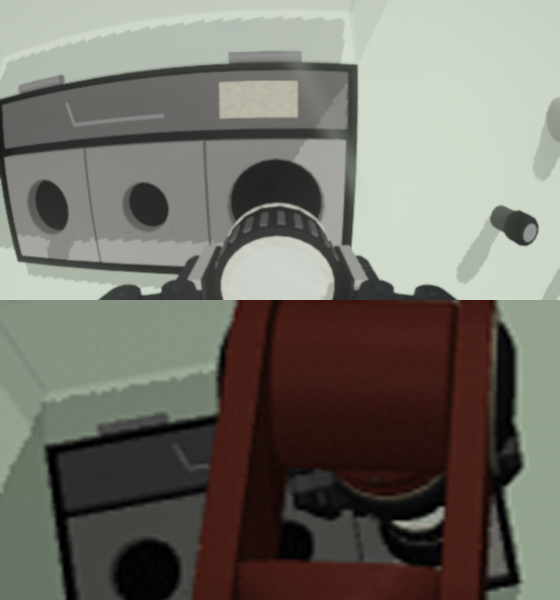

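The lens is held straight above the large well and the lid is back. I'll lower slowly.

Emit:
carry_out --pt "0 0 0 0.005 -0.005 0.08 1" --pt "0 0 0 0.005 -0.005 0.15 1" --pt "0 0 0 0.005 -0.005 0.2 1" --pt "0 0 0 0.005 -0.005 0.23 1" --pt "0 0 0 0.005 -0.005 0.23 1"

```text
t: 9.45
tool_pos: [0.527, 0.0604, 0.0382]
tool_rot: [-3.126, -0.282, 0.004]
contact_force: [-0.6, -0.9, -2.8]
opening: 0.0523
grip_force: 43.5
```

Emit:
carry_out --pt "0 0 0 0 0 0.01 1" --pt "0 0 0 0 0 0.015 1" --pt "0 0 0 0 0 0.02 1" --pt "0 0 0 0 0 0.025 1" --pt "0 0 0 0 0 0.025 1"

```text
t: 9.95
tool_pos: [0.5279, 0.061, 0.0318]
tool_rot: [-3.126, -0.283, -0.0]
contact_force: [0.2, -0.8, -1.4]
opening: 0.0522
grip_force: 43.5
```

Emit:
carry_out --pt "0 0 0 0 0 0.004 1" --pt "0 0 0 0 0 0.008 1" --pt "0 0 0 0 0 0.008 1" --pt "0 0 0 0 0 0.008 1"

```text
t: 10.35
tool_pos: [0.528, 0.061, 0.0295]
tool_rot: [-3.127, -0.283, -0.0]
contact_force: [0.1, -0.1, -0.9]
opening: 0.0523
grip_force: 43.6
```

Emit:
carry_out --pt "0 0 0 0 0 0.003 1" --pt "0 0 0 0 0 0.006 1" --pt "0 0 0 0 0 0.006 1"

```text
t: 10.65
tool_pos: [0.5281, 0.061, 0.0294]
tool_rot: [-3.127, -0.283, 0.002]
contact_force: [-6.4, 0.1, 10.7]
opening: 0.0521
grip_force: 44.9
```

Lens is resting on the floor at 10.7 N. I'll release and move to the eyepiece.

Run:
```python
from h import *
s=pose(.528,.061,.0275,10.5)
plan([(.528,.061,.16,10.5),(.48,-.12,.18,10.5),(.425,-.295,.15,10.5)],s)
```

```text
[0.0, 0.0, 0.0, 0.0, 0.0, -0.442] rows>=2.6
[0.0, 0.0, 0.0, -0.267, 0.564, -0.067] rows>=3.8
[0.0, 0.0, 0.0, -0.287, 0.54, 0.1] rows>=3.7
```

Emit:
carry_out --pt "0 0 0 0 0 0 -0.65" --pt "0 0 0 0 0 0 -0.65" --pt "0 0 0 0 0 0 -0.65" --pt "0 0 0 0 0 0 -0.65"

```text
t: 11.05
tool_pos: [0.5279, 0.0609, 0.0275]
tool_rot: [-3.127, -0.283, -0.0]
contact_force: [-0.6, -0.7, 0.2]
opening: 0.0703
grip_force: 0.0
```

Emit:
carry_out --pt "0 0 0 0 0 -0.06 -0.65" --pt "0 0 0 0 0 -0.2 -0.65" --pt "0 0 0 0 0 -0.36 -0.65" --pt "0 0 0 0 0 -0.442 -0.65"

```text
t: 11.45
tool_pos: [0.5299, 0.0606, 0.1648]
tool_rot: [-3.127, -0.283, -0.01]
contact_force: [1.1, 0.4, 0.7]
opening: 0.0705
grip_force: 0.0
```

Emit:
carry_out --pt "0 0 0 -0.267 0.564 -0.067 -1" --pt "0 0 0 -0.267 0.564 -0.067 -1" --pt "0 0 0 -0.267 0.564 -0.067 -1" --pt "0 0 0 -0.267 0.564 -0.067 -1" --pt "0 0 0 -0.267 0.564 -0.067 -1"

```text
t: 11.95
tool_pos: [0.4789, -0.124, 0.1808]
tool_rot: [-3.129, -0.274, -0.002]
contact_force: [0.1, 1.7, -0.0]
opening: 0.0853
grip_force: 0.0
```

Emit:
carry_out --pt "0 0 0 -0.287 0.54 0.1 -1" --pt "0 0 0 -0.287 0.54 0.1 -1" --pt "0 0 0 -0.287 0.54 0.1 -1" --pt "0 0 0 -0.287 0.54 0.1 -1" --pt "0 0 0 -0.287 0.54 0.1 -1" --pt "0 0 0 -0.287 0.54 0.1 -1"

```text
invalid input at $.rows: expected 1 to 5 rows
```

Run:
```python
from h import *
w=snap("wrist","w4");t=snap("top","t4")
o=get_obs(); print(o["t"],o["tool_pos"],o["tool_rot"],o["opening"])
b=t["img"][150:270,130:290]
b=cv2.convertScaleAbs(cv2.resize(b,(560,420),interpolation=cv2.INTER_CUBIC),alpha=1.5)
cv2.imwrite("pics/m4.png",np.vstack([w["img"][:300],b[:300]]))
```

```text
12.05 [ 0.47937814 -0.12086495  0.17991891] [-3.12642896e+00 -2.79698702e-01 -5.48031753e-04] 0.0854550325249633
```

View pics/m4.png

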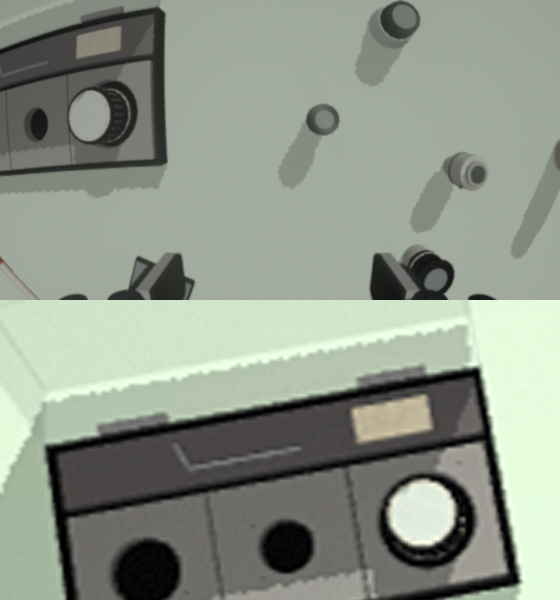

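The lens stands in the large well and the lid is open. One move was refused for having six rows, so I'll send it again.

Emit:
carry_out --pt "0 0 0 -0.287 0.54 0.1 -1" --pt "0 0 0 -0.287 0.54 0.1 -1" --pt "0 0 0 -0.287 0.54 0.1 -1" --pt "0 0 0 -0.287 0.54 0.1 -1" --pt "0 0 0 -0.287 0.54 0.1 -1"

```text
t: 12.55
tool_pos: [0.4229, -0.2966, 0.1482]
tool_rot: [-3.126, -0.278, 0.003]
contact_force: [0.1, 0.8, 0.3]
opening: 0.0858
grip_force: 0.0
```

Emit:
carry_out --pt "0 0 0 0 0 0 -1"

```text
t: 12.65
tool_pos: [0.4242, -0.2941, 0.1489]
tool_rot: [-3.125, -0.283, 0.001]
contact_force: [0.3, -0.5, -0.4]
opening: 0.0854
grip_force: 0.0
```

Run:
```python
from h import *
w=snap("wrist","w5")
o=get_obs(); print(o["t"],o["tool_pos"],o["tool_rot"],o["opening"])
plan([(.425,-.295,.018,10.5)])
cv2.imwrite("pics/w5c.png",cv2.resize(w["img"][100:300,180:480],None,fx=2.5,fy=2.5,interpolation=cv2.INTER_CUBIC))
```

```text
12.7 [ 0.42450974 -0.29367939  0.14920357] [-3.12518324e+00 -2.85027618e-01  1.05615500e-04] 0.08512617847613443
[-0.001, -0.0, -0.0, 0.001, 0.006, 0.437] rows>=2.6
```

View pics/w5c.png

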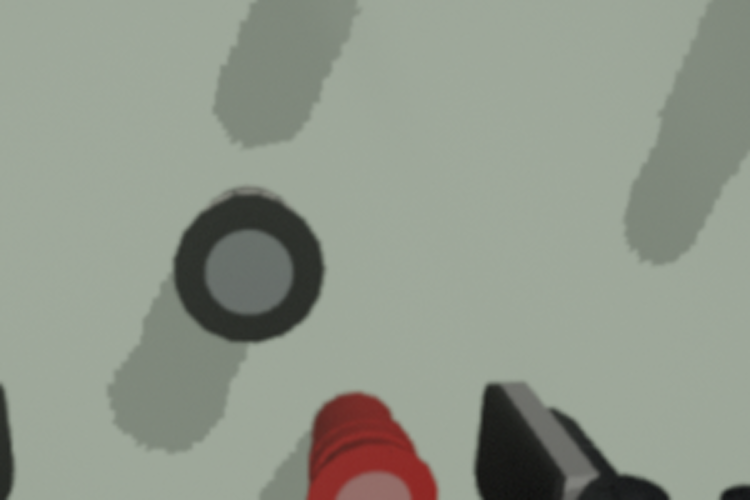

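The eyecup is centred at pixel (279,207).

Run:
```python
from h import *
w=load("w5"); e=at(w,279.3,206.9,.058,True); print(e)
plan([(e[0],e[1],.018,10.5)])
```

```text
[ 0.42669379 -0.29423509  0.058     ]
[-0.001, -0.0, -0.0, 0.007, 0.005, 0.437] rows>=2.6
```

Emit:
carry_out --pt "0 0 0 0.005 0.004 0.1 -1" --pt "0 0 0 0.005 0.004 0.25 -1" --pt "0 0 0 0.005 0.004 0.37 -1" --pt "0 0 0 0.005 0.004 0.437 -1" --pt "0 0 0 0.005 0.004 0.437 -1"

```text
t: 13.2
tool_pos: [0.4242, -0.2917, 0.0149]
tool_rot: [-3.12, -0.287, 0.007]
contact_force: [0.2, 0.2, -0.1]
opening: 0.0854
grip_force: 0.0
```

Emit:
carry_out --pt "0 0 0 0 0 0 1" --pt "0 0 0 0 0 0 1" --pt "0 0 0 0 0 0 1" --pt "0 0 0 0 0 0 1" --pt "0 0 0 0 0 0 1" --force 40

```text
t: 13.7
tool_pos: [0.427, -0.2965, 0.0209]
tool_rot: [-3.129, -0.283, -0.005]
contact_force: [-0.0, 2.1, 6.7]
opening: 0.0434
grip_force: 39.9
```

Run:
```python
from h import *
o=get_obs(); print(o["t"],o["tool_pos"],o["opening"],o["contact_force"])
p=cur()[0]
plan([(p[0],p[1],.17,10.5),(.45,-.09,.17,10.5),(.48,.11,.17,10.5),(.491,.2605,.11,10.5)])
```

```text
13.7 [ 0.42704333 -0.29651632  0.02086302] 0.04341639217303593 [-0.0197046   2.14034232  6.68808817]
[0.0, -0.001, -0.001, 0.001, 0.0, -0.497] rows>=3.0
[0.0, 0.0, 0.0, 0.201, -0.663, -0.0] rows>=4.2
[0.0, 0.0, 0.0, 0.22, -0.637, -0.0] rows>=4.0
[0.0, 0.0, 0.0, 0.127, -0.487, 0.2] rows>=3.2
```

Opening of 43 mm means the pads hold the rubber flare, and the collar would leave the fingertips too low in the well. I'll lift gently and check it hangs straight.

Emit:
carry_out --pt "0 0 0 0 0 -0.03 1" --pt "0 0 0 0 0 -0.1 1" --pt "0 0 0 0 0 -0.22 1" --pt "0 0 0 0 0 -0.36 1" --pt "0 0 0 0 0 -0.497 1"

```text
t: 14.2
tool_pos: [0.4251, -0.2957, 0.1693]
tool_rot: [-3.127, -0.283, 0.0]
contact_force: [1.1, -0.5, -1.2]
opening: 0.0431
grip_force: 40.9
```

Emit:
carry_out --pt "0 0 0 0.024 -0.08 0 1" --pt "0 0 0 0.07 -0.23 0 1" --pt "0 0 0 0.118 -0.39 0 1" --pt "0 0 0 0.166 -0.55 0 1" --pt "0 0 0 0.201 -0.663 0 1"

```text
t: 14.7
tool_pos: [0.4488, -0.0871, 0.1685]
tool_rot: [-3.126, -0.284, -0.001]
contact_force: [0.3, -0.3, -1.5]
opening: 0.0428
grip_force: 41.1
```

Emit:
carry_out --pt "0 0 0 0.044 -0.127 0 1" --pt "0 0 0 0.088 -0.254 0 1" --pt "0 0 0 0.132 -0.381 0 1" --pt "0 0 0 0.176 -0.508 0 1" --pt "0 0 0 0.22 -0.637 0 1"

```text
t: 15.2
tool_pos: [0.4797, 0.1119, 0.1691]
tool_rot: [-3.127, -0.283, -0.002]
contact_force: [0.0, -0.4, -1.1]
opening: 0.0435
grip_force: 41.1
```

Emit:
carry_out --pt "0 0 0 0.038 -0.146 0.05 1" --pt "0 0 0 0.076 -0.292 0.1 1" --pt "0 0 0 0.107 -0.41 0.16 1" --pt "0 0 0 0.127 -0.487 0.2 1" --pt "0 0 0 0.127 -0.487 0.2 1"

```text
t: 15.7
tool_pos: [0.4894, 0.2629, 0.1069]
tool_rot: [-3.127, -0.289, 0.006]
contact_force: [-0.8, -1.5, -1.2]
opening: 0.0429
grip_force: 41.2
```

Emit:
carry_out --pt "0 0 0 0 0 0 1" --pt "0 0 0 0 0 0 1"

```text
t: 15.9
tool_pos: [0.4915, 0.2604, 0.1097]
tool_rot: [-3.127, -0.282, -0.002]
contact_force: [0.0, -0.8, -0.8]
opening: 0.0434
grip_force: 41.2
```

Run:
```python
from h import *
w=snap("wrist","w6");t=snap("scene","s6")
o=get_obs(); print(o["t"],o["tool_pos"],o["tool_rot"],o["opening"],o["contact_force"])
plan([(.491,.2605,.05,10.5)])
b=cv2.resize(t["img"][80:230,230:430],(560,420),interpolation=cv2.INTER_CUBIC)
cv2.imwrite("pics/m6.png",np.vstack([w["img"][120:320],b[:400]]))
```

```text
16.0 [0.49169428 0.2602554  0.10984793] [-3.12650499e+00 -2.80759701e-01 -2.62766494e-03] 0.04319031283271648 [-0.17038378 -0.18753284 -2.07374544]
[-0.001, -0.001, -0.001, -0.003, -0.001, 0.199] rows>=1.2
```

View pics/m6.png

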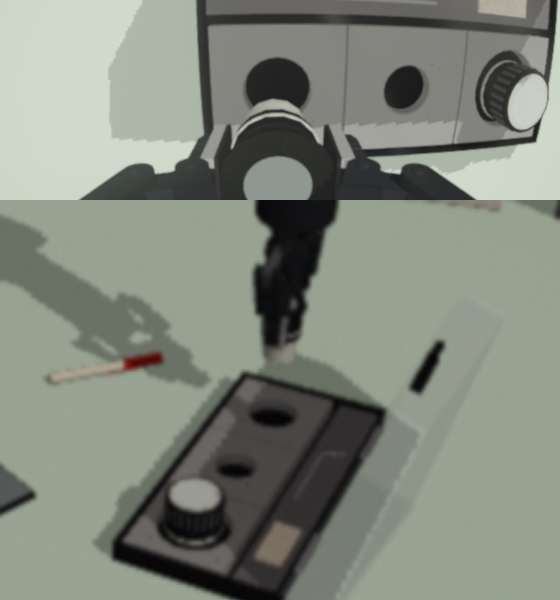

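The eyepiece hangs straight just above the middle well, so I'll lower it.

Emit:
carry_out --pt "0 0 0 -0.002 0 0.06 1" --pt "0 0 0 -0.002 0 0.13 1" --pt "0 0 0 -0.002 0 0.19 1" --pt "0 0 0 -0.002 0 0.23 1" --pt "0 0 0 -0.002 0 0.24 1"

```text
t: 16.5
tool_pos: [0.4898, 0.2602, 0.0356]
tool_rot: [-3.127, -0.282, 0.003]
contact_force: [-0.9, -1.3, -1.5]
opening: 0.0432
grip_force: 41.2
```

Emit:
carry_out --pt "0 0 0 0 0 0.005 1" --pt "0 0 0 0 0 0.01 1" --pt "0 0 0 0 0 0.015 1" --pt "0 0 0 0 0 0.02 1" --pt "0 0 0 0 0 0.02 1"

```text
t: 17.0
tool_pos: [0.4905, 0.2612, 0.0309]
tool_rot: [-3.126, -0.283, -0.0]
contact_force: [-0.6, -0.1, -1.1]
opening: 0.0436
grip_force: 41.2
```

Emit:
carry_out --pt "0 0 0 0 0 0.003 1" --pt "0 0 0 0 0 0.006 1" --pt "0 0 0 0 0 0.01 1" --pt "0 0 0 0 0 0.01 1" --pt "0 0 0 0 0 0.01 1"

```text
t: 17.5
tool_pos: [0.4913, 0.2615, 0.0289]
tool_rot: [-3.126, -0.283, -0.003]
contact_force: [-1.5, -0.1, 5.4]
opening: 0.0434
grip_force: 41.5
```

Emit:
carry_out --pt "0 0 0 0 0 0 -0.5" --pt "0 0 0 0 0 0 -0.5" --pt "0 0 0 0 0 0 -0.5" --pt "0 0 0 0 0 0 -0.5"

```text
t: 17.9
tool_pos: [0.4902, 0.261, 0.0274]
tool_rot: [-3.127, -0.283, 0.001]
contact_force: [0.2, 0.2, -0.3]
opening: 0.0638
grip_force: 0.0
```

Emit:
carry_out --pt "0 0 0 0 0 -0.06 -0.5" --pt "0 0 0 0 0 -0.2 -0.5" --pt "0 0 0 0 0 -0.36 -0.5" --pt "0 0 0 0 0 -0.47 -0.5"

```text
t: 18.3
tool_pos: [0.4913, 0.2612, 0.1721]
tool_rot: [-3.126, -0.283, -0.005]
contact_force: [1.0, 0.8, 0.7]
opening: 0.0637
grip_force: 0.0
```

Run:
```python
from h import *
o=get_obs(); print(o["t"],o["tool_pos"],o["opening"])
plan([(.50,.03,.20,10.5),(.51,-.19,.20,10.5),(.53,-.307,.16,10.5)])
```

```text
18.3 [0.49129014 0.26116225 0.17205523] 0.0636780106800373
[-0.001, -0.001, -0.001, -0.109, 0.763, -0.096] rows>=4.7
[0.0, 0.0, 0.0, -0.101, 0.727, 0.0] rows>=4.4
[0.0, 0.0, 0.0, -0.006, 0.396, 0.133] rows>=2.5
```

Emit:
carry_out --pt "0 0 0 -0.109 0.763 -0.096 -0.5" --pt "0 0 0 -0.109 0.763 -0.096 -0.5" --pt "0 0 0 -0.109 0.763 -0.096 -0.5" --pt "0 0 0 -0.109 0.763 -0.096 -0.5" --pt "0 0 0 -0.109 0.763 -0.096 -0.5"

```text
t: 18.8
tool_pos: [0.4993, 0.027, 0.1976]
tool_rot: [-3.128, -0.28, -0.001]
contact_force: [0.6, 0.2, 0.4]
opening: 0.0643
grip_force: 0.0
```

Emit:
carry_out --pt "0 0 0 -0.101 0.727 0 -0.8" --pt "0 0 0 -0.101 0.727 0 -0.8" --pt "0 0 0 -0.101 0.727 0 -0.8" --pt "0 0 0 -0.101 0.727 0 -0.8" --pt "0 0 0 -0.101 0.727 0 -0.8"

```text
t: 19.3
tool_pos: [0.5083, -0.1941, 0.1964]
tool_rot: [-3.128, -0.277, 0.0]
contact_force: [0.3, 0.6, 0.0]
opening: 0.077
grip_force: 0.0
```

Emit:
carry_out --pt "0 0 0 -0.006 0.396 0.133 -0.8" --pt "0 0 0 -0.006 0.396 0.133 -0.8" --pt "0 0 0 -0.006 0.396 0.133 -0.8" --pt "0 0 0 -0.006 0.396 0.133 -0.8" --pt "0 0 0 -0.006 0.396 0.133 -0.8"

```text
t: 19.8
tool_pos: [0.528, -0.3073, 0.1557]
tool_rot: [-3.125, -0.282, 0.001]
contact_force: [-0.1, -0.9, -0.7]
opening: 0.0769
grip_force: 0.0
```

Run:
```python
from h import *
w=snap("wrist","w7");t=snap("top","t7")
o=get_obs(); print(o["t"],o["tool_pos"],o["tool_rot"],o["opening"])
a=cv2.resize(w["img"][140:240,190:390],(600,300),interpolation=cv2.INTER_CUBIC)
b=cv2.convertScaleAbs(cv2.resize(t["img"][190:265,135:285],(600,300),interpolation=cv2.INTER_CUBIC),alpha=1.5)
cv2.imwrite("pics/m7.png",np.vstack([a,b]))
```

```text
19.9 [ 0.52849984 -0.30651843  0.15677967] [-3.12638082e+00 -2.84412239e-01 -7.55543087e-04] 0.07709192978472822
```

View pics/m7.png

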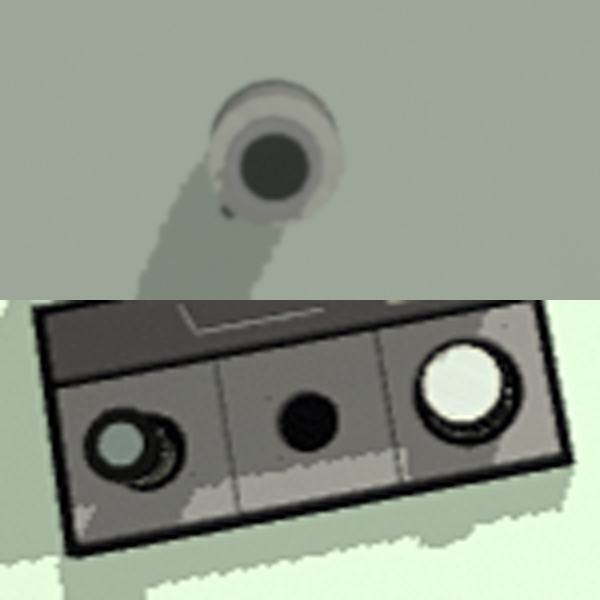

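The eyepiece stands in the middle well. The adapter's thread is centred at wrist pixel (281,195).

Run:
```python
from h import *
print("eyetop",at(load("t7"),165.3,225.7,.066))
print("wsmall",at(load("t7"),135+308/4-.4,190+122/4-.4,.014))
a=at(load("w7"),281,195.3,.055,True);print(a)
plan([(a[0],a[1],.021,10.5)])
```

```text
eyetop [0.48783615 0.26111801 0.066     ]
wsmall [0.50895377 0.16044857 0.014     ]
[ 0.53716432 -0.30758898  0.055     ]
[-0.001, -0.0, -0.001, 0.027, 0.01, 0.453] rows>=2.7
```

Emit:
carry_out --pt "0 0 0 0.027 0.008 0.08 -0.8" --pt "0 0 0 0.027 0.008 0.22 -0.8" --pt "0 0 0 0.027 0.008 0.36 -0.8" --pt "0 0 0 0.027 0.008 0.445 -0.8" --pt "0 0 0 0.027 0.008 0.445 -0.8"

```text
t: 20.4
tool_pos: [0.534, -0.3045, 0.0186]
tool_rot: [-3.12, -0.285, 0.01]
contact_force: [0.3, -0.2, -0.3]
opening: 0.0769
grip_force: 0.0
```

Emit:
carry_out --pt "0 0 0 0 0 0 1" --pt "0 0 0 0 0 0 1" --pt "0 0 0 0 0 0 1" --pt "0 0 0 0 0 0 1" --pt "0 0 0 0 0 0 1" --force 40

```text
t: 20.9
tool_pos: [0.5385, -0.309, 0.026]
tool_rot: [3.128, 0.283, 0.006]
contact_force: [-0.4, 1.3, 5.6]
opening: 0.0342
grip_force: 39.6
```

Run:
```python
from h import *
o=get_obs(); print(o["t"],o["tool_pos"],o["opening"],o["contact_force"])
p=cur()[0]
plan([(p[0],p[1],.17,10.5),(.52,-.09,.17,10.5),(.509,.10,.17,10.5),(.509,.1605,.11,10.5)])
```

```text
20.9 [ 0.53847822 -0.30903039  0.0259867 ] 0.03419581106814118 [-0.35973061  1.26919167  5.5638055 ]
[0.0, -0.001, -0.001, 0.002, 0.0, -0.48] rows>=2.9
[0.0, 0.0, 0.0, 0.072, -0.729, -0.0] rows>=4.4
[0.0, 0.0, 0.0, 0.079, -0.629, -0.0] rows>=3.8
[0.0, 0.0, 0.0, 0.037, -0.198, 0.2] rows>=1.7
```

Emit:
carry_out --pt "0 0 0 0 0 -0.03 1" --pt "0 0 0 0 0 -0.1 1" --pt "0 0 0 0 0 -0.22 1" --pt "0 0 0 0 0 -0.36 1" --pt "0 0 0 0 0 -0.48 1"

```text
t: 21.4
tool_pos: [0.5367, -0.3084, 0.1695]
tool_rot: [-3.127, -0.283, -0.002]
contact_force: [0.1, -0.1, -1.1]
opening: 0.0334
grip_force: 39.9
```

Emit:
carry_out --pt "0 0 0 0.01 -0.1 0 1" --pt "0 0 0 0.025 -0.25 0 1" --pt "0 0 0 0.042 -0.42 0 1" --pt "0 0 0 0.058 -0.58 0 1" --pt "0 0 0 0.072 -0.729 0 1"

```text
t: 21.9
tool_pos: [0.5181, -0.0874, 0.1679]
tool_rot: [-3.127, -0.283, -0.001]
contact_force: [0.5, -1.5, -1.0]
opening: 0.0338
grip_force: 40.0
```

Emit:
carry_out --pt "0 0 0 0.018 -0.145 0 1" --pt "0 0 0 0.036 -0.29 0 1" --pt "0 0 0 0.054 -0.43 0 1" --pt "0 0 0 0.068 -0.54 0 1" --pt "0 0 0 0.079 -0.629 0 1"

```text
t: 22.4
tool_pos: [0.5076, 0.1025, 0.1684]
tool_rot: [-3.126, -0.285, -0.001]
contact_force: [0.2, 0.3, -1.4]
opening: 0.0338
grip_force: 40.0
```

Emit:
carry_out --pt "0 0 0 0.016 -0.09 0.05 1" --pt "0 0 0 0.03 -0.16 0.13 1" --pt "0 0 0 0.037 -0.198 0.2 1" --pt "0 0 0 0.037 -0.198 0.2 1" --pt "0 0 0 0.037 -0.198 0.2 1"

```text
t: 22.9
tool_pos: [0.5082, 0.1609, 0.1083]
tool_rot: [-3.127, -0.284, 0.001]
contact_force: [0.6, 0.7, -1.7]
opening: 0.0337
grip_force: 40.0
```

Run:
```python
from h import *
w=snap("wrist","w8");t=snap("scene","s8")
o=get_obs(); print(o["t"],o["tool_pos"],o["tool_rot"],o["opening"],o["contact_force"])
plan([(.509,.1605,.05,10.5)])
b=cv2.resize(t["img"][80:230,230:430],(560,420),interpolation=cv2.INTER_CUBIC)
cv2.imwrite("pics/m8.png",np.vstack([w["img"][120:320],b[:400]]))
```

```text
23.0 [0.50944374 0.16066728 0.10971729] [-3.12671706 -0.281985   -0.0042386 ] 0.03393332223686442 [ 0.78813258 -0.97827    -0.81565872]
[-0.001, -0.001, -0.001, -0.002, 0.001, 0.199] rows>=1.2
```

View pics/m8.png

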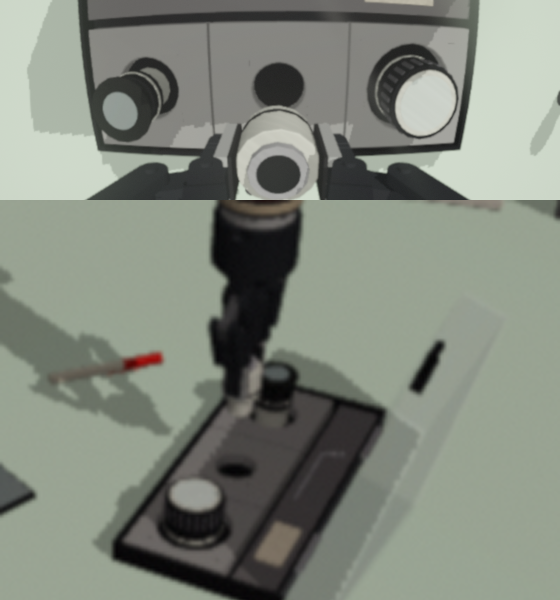

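The adapter is upright in line with the small well, and both other parts are standing. I'll lower it.

Emit:
carry_out --pt "0 0 0 -0.001 0 0.06 1" --pt "0 0 0 -0.001 0 0.13 1" --pt "0 0 0 -0.001 0 0.19 1" --pt "0 0 0 -0.001 0 0.22 1" --pt "0 0 0 -0.001 0 0.23 1"

```text
t: 23.5
tool_pos: [0.5082, 0.1607, 0.039]
tool_rot: [-3.127, -0.282, 0.0]
contact_force: [-0.0, -0.2, -0.8]
opening: 0.0334
grip_force: 40.0
```

Emit:
carry_out --pt "0 0 0 0 0 0.004 1" --pt "0 0 0 0 0 0.008 1" --pt "0 0 0 0 0 0.012 1" --pt "0 0 0 0 0 0.016 1" --pt "0 0 0 0 0 0.016 1"

```text
t: 24.0
tool_pos: [0.5081, 0.1613, 0.0343]
tool_rot: [-3.126, -0.283, -0.0]
contact_force: [-0.3, 1.0, -1.9]
opening: 0.0337
grip_force: 40.0
```

Emit:
carry_out --pt "0 0 0 0 0 0.003 1" --pt "0 0 0 0 0 0.006 1" --pt "0 0 0 0 0 0.006 1" --pt "0 0 0 0 0 0.006 1"

```text
t: 24.4
tool_pos: [0.5086, 0.1614, 0.034]
tool_rot: [-3.127, -0.283, -0.001]
contact_force: [-3.6, -0.8, 8.3]
opening: 0.0339
grip_force: 41.1
```

Contact is at the expected height. Release and retreat.

Emit:
carry_out --pt "0 0 0 0 0 0 -0.3" --pt "0 0 0 0 0 0 -0.3" --pt "0 0 0 0 0 0 -0.3" --pt "0 0 0 0 0 0 -0.3"

```text
t: 24.8
tool_pos: [0.508, 0.1612, 0.0321]
tool_rot: [-3.127, -0.283, 0.0]
contact_force: [0.5, -0.7, 0.0]
opening: 0.0556
grip_force: 0.0
```

Emit:
carry_out --pt "0 0 0 0 0 -0.06 -0.3" --pt "0 0 0 0 0 -0.2 -0.3" --pt "0 0 0 0 0 -0.36 -0.3" --pt "0 0 0 0 0 -0.5 -0.3" --pt "0 0 0 0 0 -0.5 -0.3"

```text
t: 25.3
tool_pos: [0.5124, 0.1617, 0.1906]
tool_rot: [-3.125, -0.283, -0.022]
contact_force: [1.6, -0.7, 0.3]
opening: 0.0552
grip_force: 0.0
```

Emit:
carry_out --pt "0 0 0 -0.1 0.75 0 -0.3" --pt "0 0 0 -0.1 0.75 0 -0.3" --pt "0 0 0 -0.1 0.75 0 -0.3" --pt "0 0 0 -0.1 0.75 0 -0.3" --pt "0 0 0 -0.1 0.75 0 -0.3"

```text
t: 25.8
tool_pos: [0.5184, -0.0689, 0.181]
tool_rot: [-3.127, -0.279, 0.001]
contact_force: [0.4, 0.5, -0.2]
opening: 0.0559
grip_force: 0.0
```

Emit:
carry_out --pt "0 0 0 0 0 0 -0.3" --pt "0 0 0 0 0 0 -0.3" --pt "0 0 0 0 0 0 -0.3" --pt "0 0 0 0 0 0 -0.3"

```text
t: 26.2
tool_pos: [0.5189, -0.0645, 0.1816]
tool_rot: [-3.126, -0.286, 0.0]
contact_force: [0.9, 0.1, -0.9]
opening: 0.0556
grip_force: 0.0
```

Run:
```python
from h import *
t=snap("top","t9");s=snap("scene","s9")
print(get_obs()["t"])
a=cv2.convertScaleAbs(cv2.resize(t["img"][165:265,135:285],(450,300),interpolation=cv2.INTER_CUBIC),alpha=1.4)
b=cv2.resize(s["img"][130:280,200:425],(450,300),interpolation=cv2.INTER_CUBIC)
cv2.imwrite("pics/m9.png",np.vstack([a,b]))
```

```text
26.3
```

View pics/m9.png

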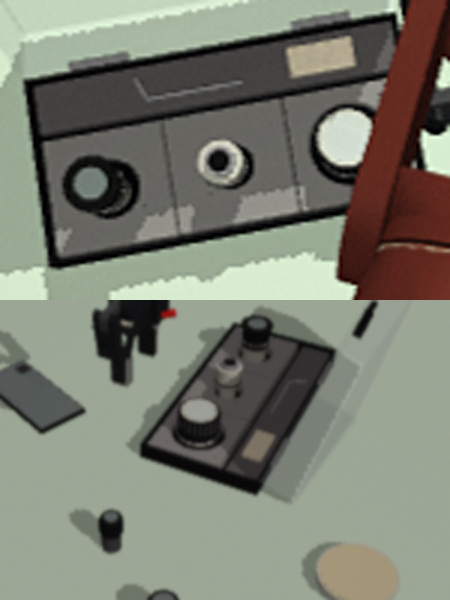

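All three parts stand upright in their own wells, the lid is back, and the look-alikes are untouched.

```bash
python3 -c "
from station import finish_job
print(finish_job())"
```

```text
the job is handed in; nothing more can be done
None
```

The job is handed in at about 26 s: the lid is open on its stop, and the lens, eyepiece and adapter each stand upright in their own wells, with the look-alikes left where they were.

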